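# Turn the drip-tray grille over and refit it

## Robot

A 7-joint arm with a two-finger parallel gripper is mounted at the origin on a cart in front of the work surface, level with it; the furniture and walls round the work are solid. World frame = base frame: x ahead of the robot, y to its left, z up, the work surface at z = 0. Lengths are in m, angles in rad, forces in N, time in s.
With the tool pointing down it reaches from about 0.425 to 0.875 m from the base axis. Payload 4.7 kg.
Tool frame: the origin (TCP) lies midway between the tips of the shut fingers; the grasp point (between the pads) lies 19 mm behind it; z points along the fingers, y is the line along which they close (so a half turn about z gives the same grasp; the last joint's range is limited). The gripper opens to 87 mm and grips with 3 to 60 N. Pads are 19 mm wide; open, the fingers measure 117 mm over their backs; the gripper's body (75 mm by 190 mm) begins 51 mm behind the grasp point.
Start: joints at [-1.3, 0.321, -0.07, 1.45, 0.023, 1.371, -0.057], TCP at [0.165, 0.629, 0.223] pointing down, gripper open.
Joint ranges: [-2.86, 2.86], [-0.3, 2.09], [-1.38, 1.24], [0.06, 2.45], [-1.56, 4.7], [0.09, 2.05], [-2.69, 2.69]. Speed limits (rad/s): [2.57, 2.57, 3.14, 3.14, 3.14, 3.14, 3.14].

## Interface

Orientations are given as a rotation vector (axis times angle).
In Python, from bench import ctrl gives the robot as it stands.
- The arm moves only by the tool inch_along, called after "Emit:" as name(argument=value, ...) on one line, values as JSON. Schema: {"type":"object","properties":{"deltas":{"type":"array","items":{"type":"array","items":{"type":"number"},"minItems":5,"maxItems":5},"minItems":1,"maxItems":20},"grip_force":{"type":"number"},"only":{"type":"string"},"quiet":{"type":"boolean"},"lines":{"type":"string"}},"required":["deltas"],"additionalProperties":false}. deltas is a list of rows, 1 to 20 of them, each of 5 numbers: dx, dy, dz in cm, then a turn about the tool's z in units of 0.2 rad, then the opening from 0.0 (shut) to 1.0 (fully open); each row is the pose to reach, as a shift and turn from the pose commanded when the call began, along the tool's axes at that moment; what a row does not reach only later rows make up. A row lasts 1/10 s, in which the tool goes at most 0.05 m and 0.15 rad, less where a joint would pass 70% of its speed; a pose out of reach is approached as far as the arm can. The fingers move at their own pace and stop on an object; grip_force is the grip in N (left out, the last holds). Time passes only in rows, so rows that do not move let the fingers close. The tool returns the time, the measured TCP pose, the force, the opening and the grip force at its end. only (a regular expression) keeps the lines of the reply that match it, lines (a string "A,B") keeps lines A to B, and quiet returns only ok. Input that does not fit is refused with a message, and nothing moves.
- ctrl.get_state(): the state, without advancing time (a new reading comes with each control period).
- ctrl.get_image(name): name is "scene" or "top" or "wrist"; returns the picture (420x560x3 uint8, red, green, blue); there is no depth.
- ctrl.camera_model(name): a dict with "vertical_fov" (degrees; the focal length in pixels is half the picture's height over the tangent of half this angle, whatever the lens; pixels are square), "cx", "cy" (the principal point, pixels), "k1" (the pictures are not rectified: a ray, as slopes to the right and down, at radius r is drawn at 1 + k1 r^2 times it, then the intrinsics apply), "rvec" (rotation vector, rad) and "tvec" (3), from world to camera coordinates, as OpenCV has them; the wrist camera has in their place "hand_eye" (4x4, takes a point from camera to tool coordinates, whose origin is the TCP and whose axes are the flange's). Camera axes: x right, y down, z forward; pixel columns grow to the right and rows downward; lengths in m; the calibration is good to about 2 mm. A picture is of the moment at which its call begins: read the wrist's pose just before it. camera_model takes no time and is no camera call.
- ctrl.close_job(): hands the job in; it is judged then, once.
The state is a dict: "time": time; "joint_positions": joint angles; "qd": joint speeds; "joint_torque": joint torques, N m; "position": TCP position; "tool_rot": TCP orientation; "ft_force": force on the tool from outside, world axes, zero at the start; "torque": the same for the moment, N m; "grip_width": opening from 0.0 (shut) to 1.0 (fully open); "grip_force": force on a finger pad.
Only numpy, scipy, OpenCV 4.12 (cv2) and the standard library are available. Lean on these libraries where they do the work, as an engineer would, in place of code of your own. Each camera call takes 0.05 s, during which the arm holds its last target. There are 200 camera calls.

## Task

The steel grille of the black drip tray leans against the tray's side with its ribbed underside outwards. Push its foot in towards the tray so that it tips up on edge against the tray's wall, then lay it over gently on the worktop, away from the tray and without letting it clatter down, so that its flat side is on top. Then put it on the tray, lowering it level, not dropping it, so that both studs enter its two round end holes together and it lies fully down with the ribs inside; let go, and leave the glasses and the cup where they stand.

Things in the scene. Friction and masses are not known exactly. Their poses are not given: they have to be found in the camera images.
- tray: black plastic drip tray, an open tub fixed to the worktop, 66 mm wide (x) by 156 long (y), rim 34 mm above the worktop. Origin: middle of its underside; z up; the grille leans on its -x wall, 33 mm from the origin. A plinth 5 mm high juts 8 mm all round its foot. 30 mm of each end is filled to a ledge 1 mm below the rim; an upright stud stands on each ledge
- stud_a (a point): top of the domed steel stud at the tray's +y end, 60 mm from the tray's middle: 8 mm diameter, top 10 mm above the rim
- stud_b (a point): top of the like stud at the tray's -y end
- grille: loose slotted steel plate, 0.14 kg, 60 mm wide (x), 150 long (y), 8 thick. Origin: mid-plate, at half thickness; z out of its flat side. The other side has two ribs 6 mm high, 4 wide, 84 long, along y at x = -12 and +12 mm. Origin 10 mm up when it lies ribs down on the worktop, 38 mm up when seated. At the start it leans, ribs up, about 38 degrees from level, parallel to the tray
- foot (a point): middle of the grille's +x long edge, at half thickness: at the start it stands on the worktop, about 43 mm out from the tray's -x wall. It slides and tips freely; with the foot pushed in to the plinth the grille stands about 75 degrees steep, its flat side leaning on the rim
- head (a point): middle of the grille's -x long edge, at half thickness: at the start the upper edge, just over the tray's rim; about 58 mm up when the foot is at the plinth. The plate is bare for 16 mm from this edge to the first rib, so it can be pinched there by its 8 mm thickness
- hole_a (a point): middle of the mouth, on the flat side, of the round through hole (13 mm) at the grille's +y end, 60 mm from its centre
- hole_b (a point): the same at its -y end. Either hole may go on either stud
- glass_a: clear juice glass, 81 mm wide, 92 mm high, standing beyond the tray; origin under its middle
- glass_b: like glass, a little further off
- espresso_cup: small green and white cup with a handle, 65 mm wide, 55 mm high, standing to the right; origin under its middle

How it is judged:
On the way, in this order (a step that is already met when the one before it is completed fails the run):
1. the grille is tipped up steeply on edge (60 to 110 degrees), touching the tray (angle between grille's own z axis and vertical between 1.2 and 2.1 rad and contact force between grille and tray above 0.02 N), for 0.1 s.
2. the grille lies on the worktop, flat side up and level within 10 degrees (angle between grille's own z axis and vertical below 0.175 rad and z of grille in the frame of tray below 0.02 m), for 0.1 s.
3. flat side up and level within 10 degrees, the grille is above the studs, its holes over them within 10 mm (angle between grille's own z axis and vertical below 0.175 rad and ((horizontal distance between hole_a and stud_a below 0.01 m and horizontal distance between hole_b and stud_b below 0.01 m) or (horizontal distance between hole_a and stud_b below 0.01 m and horizontal distance between hole_b and stud_a below 0.01 m)) and z of grille in the frame of tray between 0.0465 and 0.11 m), for 0.1 s.
At the end, for the whole second after the job is handed in: The grille lies level on the tray's rim, flat side up and fully down (within 2.5 mm), the middle of each end hole within 4 mm of a stud's axis (either way round), at rest; glasses and cup within 30 mm of where they stood (angle between grille's own z axis and vertical below 0.07 rad and z of grille in the frame of tray below 0.0405 m and ((horizontal distance between hole_a and stud_a below 0.004 m and horizontal distance between hole_b and stud_b below 0.004 m) or (horizontal distance between hole_a and stud_b below 0.004 m and horizontal distance between hole_b and stud_a below 0.004 m)) and linear speed of grille below 0.02 m/s and distance of each of glass_a, glass_b, espresso_cup from where it was at the start of the episode below 0.03 m); the robot touches nothing.
It fails at once if the grille is let fall over (it turns faster than 16 rad/s, as after falling freely by more than about 30 degrees) (angular speed of grille above 16 rad/s).
It fails at once if the grille is dropped onto the studs from more than about 6 mm instead of lowered (it comes down on them faster than 0.35 m/s) (linear speed of grille above 0.35 m/s and ((horizontal distance between hole_a and stud_a below 0.01 m and horizontal distance between hole_b and stud_b below 0.01 m) or (horizontal distance between hole_a and stud_b below 0.01 m and horizontal distance between hole_b and stud_a below 0.01 m)) and z of grille in the frame of tray between 0.036 and 0.047 m).
It fails at once if a glass or the cup is tipped or shifted by more than 30 mm (distance of any of glass_a, glass_b, espresso_cup from where it was at the start of the episode above 0.03 m or angle between any of glass_a, glass_b, espresso_cup's own z axis and vertical above 0.35 rad).
It also fails if it takes over 72 s, if anything falls off the work surface, if the arm or the gripper's body presses on something with over 40 N, if the wrist force passes 120 N, or if a joint passes its speed limit or range.

## Working session

There is one attempt and no reset: what is moved stays moved. The work goes in short steps, Python scripts to look and compute and a tool call to move; the robot and the scene stay as the last step left them, time stands still between calls to the robot, and variables do not carry over. Pictures are saved under pics/ and viewed, at most 10 in all, crops included, and the job is handed in when it is done.

```bash
ls; mkdir -p pics
```

Create h.py:
```python
import numpy as np, cv2
from scipy.spatial.transform import Rotation as R
from bench import ctrl
def cam(n):
    m=ctrl.camera_model(n); f=210/np.tan(np.radians(m["vertical_fov"])/2)
    if "rvec" in m:
        Rc=R.from_rotvec(np.ravel(m["rvec"])).as_matrix(); t=np.ravel(m["tvec"])
        return m,f,Rc.T,-Rc.T@t
    s=ctrl.get_state(); T=R.from_rotvec(s["tool_rot"]).as_matrix(); H=np.array(m["hand_eye"])
    return m,f,T@H[:3,:3],T@H[:3,3]+np.array(s["position"])
def ray(c,u,v):
    m,f,A,o=c; d=np.array([(u-m["cx"])/f,(v-m["cy"])/f]); p=d.copy()
    for _ in range(20): p=d/(1+m["k1"]*(p@p))
    return o,A@np.array([p[0],p[1],1])
def onz(c,u,v,z):
    o,d=ray(c,u,v); return o+d*(z-o[2])/d[2]
def proj(c,P):
    m,f,A,o=c; q=A.T@(np.array(P)-o); p=q[:2]/q[2]; p=p*(1+m["k1"]*(p@p)); return p*f+[m["cx"],m["cy"]]
def snap(n,name):
    c=cam(n); im=ctrl.get_image(n); cv2.imwrite(f"pics/{name}.png",im[:,:,::-1]); return c,im
```

Run:
```python
from h import *
a=snap("scene","s0")[1];b=snap("top","t0")[1];w=snap("wrist","w0")[1]
for n in("scene","top","wrist"): c=cam(n); print(n,c[1],c[3].round(3),c[2][:,2].round(3),c[0]["k1"])
s=ctrl.get_state(); print(R.from_rotvec(s["tool_rot"]).as_matrix().round(3),s["position"],s["time"])
```

```text
bench.py
pics
scene 432.44842362982746 [-0.017  0.022  0.637] [ 0.615 -0.438 -0.656] -0.09575541871918355
top 541.4018164728354 [ 0.374 -0.377  1.115] [ 0.16   0.018 -0.987] -0.18992432229645284
wrist 355.05312069922235 [0.097 0.645 0.384] [ 0.249 -0.067 -0.966] -0.027644170567500754
[[-0.967  0.254 -0.   ]
 [ 0.254  0.967 -0.001]
 [-0.    -0.001 -1.   ]] [0.16502761 0.62828242 0.22173347] 0.15
```

View pics/t0.png

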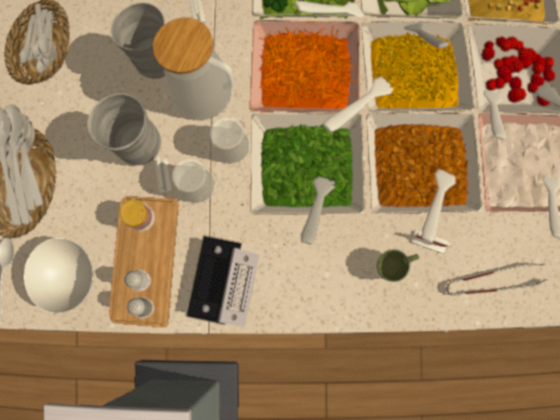

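View pics/s0.png

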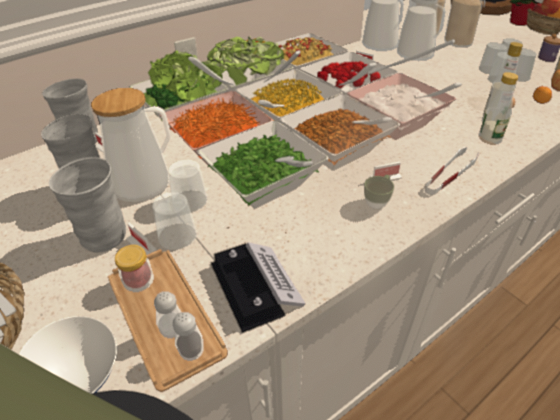

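The top view shows the black tray around (215,280) with studs near (219,249) and (205,311). The grille leans on its right side around (240,287), the glasses are at (230,140) and (192,180), and the cup is at (393,264). The scene view agrees.

Run:
```python
from h import *
c=cam("top")
for u,v,z in((219,249,.044),(205,311,.044),(205,238,.034),(190,318,.034),(256,254,0),(242,324,0),(230,140,.09),(192,180,.09),(393,264,.05),(150,260,.02),(178,200,.02),(165,325,.02)): print(u,v,onz(c,u,v,z).round(3))
im=cv2.imread("pics/t0.png"); cv2.imwrite("pics/t0c.png",cv2.resize(im[225:335,170:280],None,fx=5,fy=5,interpolation=cv2.INTER_CUBIC))
```

```text
(no output)
```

View pics/t0c.png

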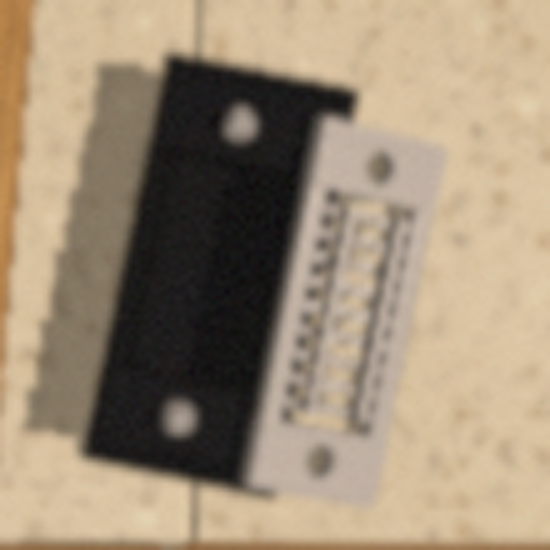

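The crop shows the studs at (240,122) and (180,418) in crop pixels, which is top-view (218,249.4) and (206,308.6). The grille is ribs-up with its holes visible. Next I move over it by way of an arc.

The rows are not in the units I measure in: shifts go in cm and turns go in units of 0.2 rad. I convert before sending: -0.757 m is -75.7, -0.463 m is -46.3.

Emit:
inch_along(deltas=[[-35.9, -24.7, -8, 0, 1], [-35.9, -24.7, -8, 0, 1], [-35.9, -24.7, -8, 0, 1], [-35.9, -24.7, -8, 0, 1], [-35.9, -24.7, -8, 0, 1], [-35.9, -24.7, -8, 0, 1], [-35.9, -24.7, -8, 0, 1], [-35.9, -24.7, -8, 0, 1], [-46.3, -75.7, -5, 0, 1], [-46.3, -75.7, -5, 0, 1], [-46.3, -75.7, -5, 0, 1], [-46.3, -75.7, -5, 0, 1], [-46.3, -75.7, -5, 0, 1], [-46.3, -75.7, -5, 0, 1], [-46.3, -75.7, -5, 0, 1], [-46.3, -75.7, -5, 0, 1], [-46.3, -75.7, -5, 0, 1], [-46.3, -75.7, -5, 0, 1], [-46.3, -75.7, -5, 0, 1], [-46.3, -75.7, -5, 0, 1]])

```text
time: 2.15
position: [0.4185, -0.2286, 0.2727]
tool_rot: [0.421, 3.113, -0.004]
ft_force: [-0.6, 1.4, -0.3]
grip_width: 0.996
grip_force: 0.0
```

Emit:
inch_along(deltas=[[0, 0, 0, 0, 0], [0, 0, 0, 0, 0], [0, 0, 0, 0, 0], [0, 0, 0, 0, 0]], grip_force=20)

```text
time: 2.55
position: [0.4211, -0.2197, 0.2725]
tool_rot: [0.398, 3.116, 0.0]
ft_force: [0.6, 0.1, -0.6]
grip_width: 0.723
grip_force: 0.0
```

Run:
```python
from h import *
c,im=snap("wrist","w1"); print(c[3],R.from_rotvec(ctrl.get_state()["tool_rot"]).as_matrix().round(3))
```

```text
[ 0.35342348 -0.20357715  0.43520938] [[-0.968  0.252  0.   ]
 [ 0.252  0.968  0.   ]
 [-0.     0.    -1.   ]]
```

View pics/w1.png

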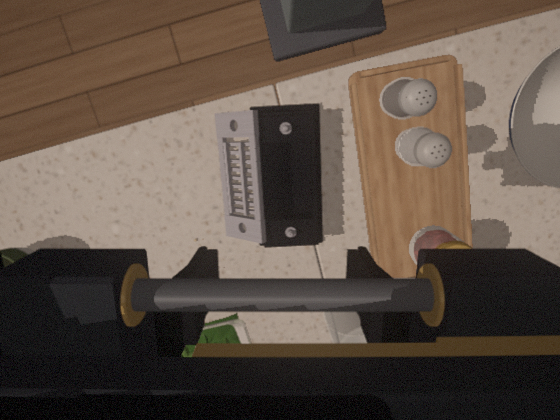

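The wrist view shows tray studs near (286,128) and (291,232). The grille spans columns 216–260, with its holes near (234,125) and (242,227). I refine these next.

Run:
```python
from h import *
c=cam("wrist"); im=cv2.imread("pics/w1.png"); g=cv2.cvtColor(im,cv2.COLOR_BGR2GRAY)
P=[]
for u,v in((286,128),(291,232)):
    w=(g[v-11:v+12,u-11:u+12]>90).astype(np.uint8); n,l,st,ce=cv2.connectedComponentsWithStats(w)
    k=1+np.argmax(st[1:,4]); q=ce[k]+[u-11,v-11]; p=onz(c,*q,.042); P.append(p); print(q,st[k],p.round(4))
m=(P[0]+P[1])/2; d=P[1]-P[0]; print("stud dist",np.linalg.norm(d),"mid",m.round(4),"yaw",np.degrees(np.arctan2(d[1],d[0])))
ct=cam("top")
for q in((218,249.4),(206,308.6)): print("top",onz(ct,*q,.042).round(4))
# tray rim corners & foot corners
for u,v,z in((320,104,.034),(322,243,.034),(216,114,.003),(227,238,.003)): print(onz(c,u,v,z).round(4))
```

```text
[284.48387097 127.75268817] [ 5  5 11 12 93] [ 0.3618 -0.2031  0.042 ]
[289.36619718 231.76056338] [ 5  6 11 10 71] [ 0.477  -0.2271  0.042 ]
stud dist 0.11764429098860868 mid [ 0.4194 -0.2151  0.042 ] yaw -11.760391038519634
top [ 0.4799 -0.226   0.042 ]
top [ 0.3623 -0.2029  0.042 ]
[ 0.3474 -0.1596  0.034 ]
[ 0.503  -0.1933  0.034 ]
[ 0.327  -0.2769  0.003 ]
[ 0.4772 -0.3089  0.003 ]
```

To row units: -0.1155 m is -11.55, 0.1 m is 10, -0.047 rad is -0.235.

Emit:
inch_along(deltas=[[-0.2, -11.55, 0, -0.235, 0], [-0.2, -11.55, 0, -0.235, 0], [-0.2, -11.55, 0, -0.235, 0], [-0.2, -11.55, 5, -0.235, 0], [-0.2, -11.55, 10, -0.235, 0], [-0.2, -11.55, 15, -0.235, 0], [-0.2, -11.55, 20, -0.235, 0], [-0.2, -11.55, 23, -0.235, 0], [-0.2, -11.55, 25, -0.235, 0], [-0.2, -11.55, 26.5, -0.235, 0], [-0.2, -11.55, 26.5, -0.235, 0], [-0.2, -11.55, 26.5, -0.235, 0]], grip_force=20)

```text
time: 3.8
position: [0.3938, -0.3335, 0.0082]
tool_rot: [0.328, 3.124, -0.001]
ft_force: [0.1, -0.7, 0.5]
grip_width: 0.006
grip_force: 0.0
```

Run:
```python
from h import *
print(R.from_rotvec(ctrl.get_state()["tool_rot"]).as_matrix().round(3))
```

```text
[[-0.978  0.208  0.001]
 [ 0.208  0.978 -0.   ]
 [-0.001 -0.    -1.   ]]
```

Emit:
inch_along(deltas=[[0, 1.2, 0, 0, 0], [0, 2, 0, 0, 0], [0, 2.2, 0, 0, 0], [0, 2.4, 0, 0, 0], [0, 2.6, 0, 0, 0], [0, 2.8, 0, 0, 0], [0, 3, 0, 0, 0], [0, 3.2, 0, 0, 0], [0, 3.4, 0, 0, 0], [0, 3.6, 0, 0, 0], [0, 3.8, 0, 0, 0], [0, 4, 0, 0, 0], [0, 4.2, 0, 0, 0], [0, 4.4, 0, 0, 0], [0, 4.6, 0, 0, 0], [0, 4.6, 0, 0, 0]])

```text
time: 5.4
position: [0.403, -0.2878, 0.0075]
tool_rot: [-0.328, -3.124, -0.001]
ft_force: [-0.4, -1.4, 0.3]
grip_width: 0.007
grip_force: 0.4
```

Run:
```python
from h import *
snap("wrist","w2")
im=cv2.imread("pics/w2.png"); a=snap("scene","s2")[1]
cv2.imwrite("pics/c2.png",np.hstack([cv2.resize(im,(533,400)), cv2.resize(a[220:350,190:330,::-1],(267,248)) if 0 else cv2.copyMakeBorder(cv2.resize(a[220:350,190:330,::-1],(267,248)),0,152,0,0,cv2.BORDER_CONSTANT)]))
```

```text
(no output)
```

View pics/c2.png

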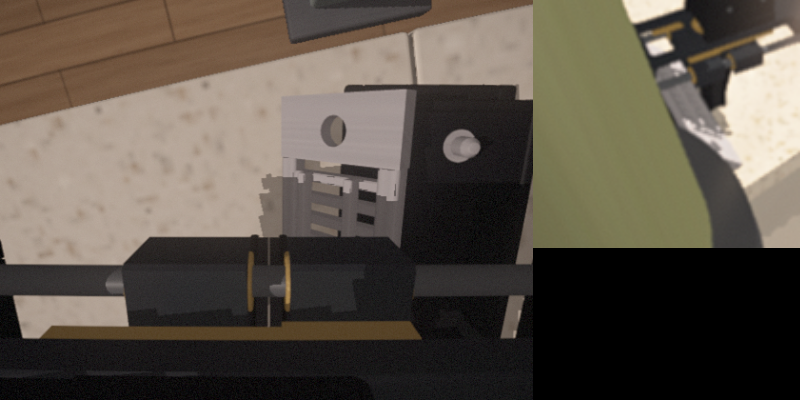

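The wrist view shows the grille partly tipped, with the fingers on its foot and its head over the rim. I keep pushing in.

Emit:
inch_along(deltas=[[0, 0.2, 0, 0, 0], [0, 0.4, 0, 0, 0], [0, 0.6, 0, 0, 0], [0, 0.7, 0, 0, 0], [0, 0.7, 0, 0, 0]])

```text
time: 6.0
position: [0.4044, -0.2811, 0.0075]
tool_rot: [-0.328, -3.124, -0.001]
ft_force: [0.4, -1.0, -1.0]
grip_width: 0.002
grip_force: 0.4
```

Emit:
inch_along(deltas=[[0, 0.1, 0, 0, 0], [0, 0.2, 0, 0, 0], [0, 0.3, 0, 0, 0], [0, 0.3, 0, 0, 0], [0, 0.3, 0, 0, 0]])

```text
time: 6.5
position: [0.405, -0.2783, 0.0075]
tool_rot: [-0.329, -3.124, -0.001]
ft_force: [-0.2, -1.3, -0.0]
grip_width: 0.009
grip_force: 0.4
```

To row units: 0.002 m is 0.2, 0.001 m is 0.1.

Emit:
inch_along(deltas=[[0, 0.1, 0, 0, 0], [0, 0.2, 0, 0, 0], [0, 0.2, 0, 0, 0], [0, 0.2, 0, 0, 0]])

```text
time: 6.9
position: [0.4054, -0.2764, 0.0075]
tool_rot: [-0.329, -3.124, -0.0]
ft_force: [0.2, -1.8, 0.4]
grip_width: 0.005
grip_force: 0.5
```

Emit:
inch_along(deltas=[[0, 0.1, 0, 0, 0], [0, 0.2, 0, 0, 0], [0, 0.2, 0, 0, 0], [0, 0.2, 0, 0, 0]])

```text
time: 7.3
position: [0.4057, -0.2744, 0.0075]
tool_rot: [-0.329, -3.124, -0.0]
ft_force: [-0.6, -1.1, -0.1]
grip_width: 0.004
grip_force: 0.7
```

Run:
```python
from h import *
im=snap("wrist","w3")[1]; a=snap("top","t3")[1]
cv2.imwrite("pics/c3.png",np.hstack([cv2.resize(im[60:300,200:560],(540,360)),cv2.resize(a[230:330,180:260],(260,360))])[:,:,::-1])
```

```text
(no output)
```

View pics/c3.png

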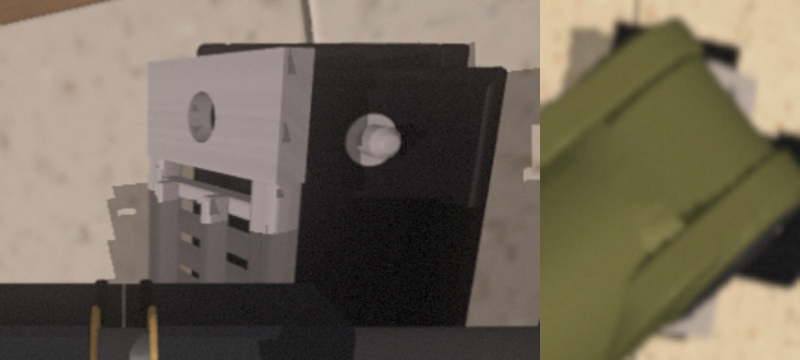

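The plate is steep, with its top edge visible near crop columns 285–310. The force shows it isn't at the plinth yet, so I push on.

Emit:
inch_along(deltas=[[0, 0.1, 0, 0, 0], [0, 0.2, 0, 0, 0], [0, 0.2, 0, 0, 0], [0, 0.2, 0, 0, 0]])

```text
time: 7.8
position: [0.4062, -0.2725, 0.0075]
tool_rot: [-0.329, -3.124, -0.0]
ft_force: [-0.1, -1.7, -1.4]
grip_width: 0.007
grip_force: 0.8
```

Emit:
inch_along(deltas=[[0, 0.1, 0, 0, 0], [0, 0.2, 0, 0, 0], [0, 0.2, 0, 0, 0], [0, 0.2, 0, 0, 0]])

```text
time: 8.2
position: [0.4065, -0.2714, 0.0076]
tool_rot: [0.33, 3.124, -0.002]
ft_force: [-1.3, -4.7, -2.2]
grip_width: 0.006
grip_force: 2.4
```

Emit:
inch_along(deltas=[[0, 0.1, 0, 0, 0], [0, 0.2, 0, 0, 0], [0, 0.2, 0, 0, 0], [0, 0.2, 0, 0, 0]])

```text
time: 8.6
position: [0.4065, -0.2712, 0.0077]
tool_rot: [0.331, 3.123, -0.006]
ft_force: [-1.6, -8.4, -3.5]
grip_width: 0.004
grip_force: 4.4
```

To row units: -0.1 m is -10, -0.05 m is -5.

Emit:
inch_along(deltas=[[0, -0.5, 0, 0, 0], [0, -1, 0, 0, 0], [0, -3, 0, 0, 0], [0, -5, 0, 0, 0], [0, -5, -5, 0, 0], [0, -5, -10, 0, 0.2], [0, -5, -12, 0, 0.4], [0, -2, -12, 0, 0.4], [0, -2, -12, 0, 0.4], [0, -2, -12, 0, 0.4]])

```text
time: 9.6
position: [0.4034, -0.2869, 0.1276]
tool_rot: [0.325, 3.124, 0.003]
ft_force: [-0.1, 0.5, 0.3]
grip_width: 0.352
grip_force: 0.0
```

Run:
```python
from h import *
im=snap("wrist","w4")[1]
cv2.imwrite("pics/w4.png",im[:,:,::-1])
```

```text
(no output)
```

View pics/w4.png

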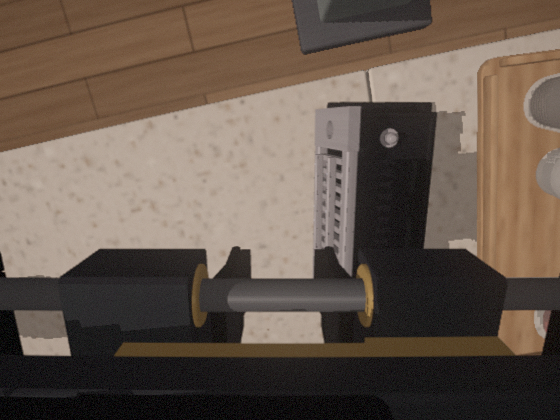

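The grille stands steep against the tray with its top edge around columns 347–358, near row 110, and it stays up. I measure the head.

Add to h.py:
```python
C=np.array([.4202,-.2148]); N=np.array([.206,.9785]); E_=np.array([.9785,-.206])
def ne(p): d=np.array(p)[:2]-C; return np.round([d@N,d@E_],4)
```

Run:
```python
from h import *
c=cam("wrist"); s=ctrl.get_state()
for u,v,z in((358,109,.06),(348,111,.058),(317,110,.003),(330,130,.02),(345,195,.058),(390,138,.044)): print(u,v,ne(onz(c,u,v,z)))
print("tcp",ne(s["position"]),s["position"])
```

```text
358 109 [-0.0288 -0.0782]
348 111 [-0.0346 -0.077 ]
317 110 [-0.0489 -0.0791]
330 130 [-0.0406 -0.0643]
345 195 [-0.0342 -0.023 ]
390 138 [-0.0027 -0.0597]
tcp [-0.075  -0.0019] [ 0.4029145  -0.2878147   0.12742781]
```

To row units: 0.0815 m is 8.15, 0.041 m is 4.1.

Emit:
inch_along(deltas=[[0, 4.1, 0, 0, 0.4], [0, 4.1, 0, 0, 0.4], [0, 4.1, 3, 0, 0.4], [0, 4.1, 5, 0, 0.4], [0, 4.1, 7, 0, 0.4], [0, 4.1, 8.15, 0, 0.4], [0, 4.1, 8.15, 0, 0.4], [0, 4.1, 8.15, 0, 0.3], [0, 4.1, 8.15, 0, 0.2], [0, 4.1, 8.15, 0, 0.1], [0, 4.1, 8.15, 0, 0.05], [0, 4.1, 8.15, 0, 0.05], [0, 4.1, 8.15, 0, 0.05], [0, 4.1, 8.15, 0, 0.05]], grip_force=12)

```text
time: 11.05
position: [0.4118, -0.2487, 0.0465]
tool_rot: [0.329, 3.123, -0.001]
ft_force: [-0.2, -1.2, 3.3]
grip_width: 0.102
grip_force: 11.8
```

Emit:
inch_along(deltas=[[0, 0, -0.3, 0, 0.05], [0, 0, -0.6, 0, 0.05], [0, -1, -0.8, 0, 0.05], [0, -3, -0.8, 0, 0.05], [0, -5, -0.8, 0, 0.05], [0, -6.5, -0.8, 0, 0.05], [0, -7, -0.8, 0, 0.05], [0, -7, -0.8, 0, 0.05], [0, -7, -0.8, 0, 0.05]])

```text
time: 11.95
position: [0.3969, -0.3159, 0.0538]
tool_rot: [-0.329, -3.124, -0.002]
ft_force: [0.6, 0.1, -0.9]
grip_width: 0.092
grip_force: 12.0
```

Run:
```python
from h import *
im=snap("wrist","w5")[1]; a=snap("top","t5")[1];b=snap("scene","s5")[1]
cv2.imwrite("pics/c5.png",np.hstack([cv2.resize(im[60:300,200:560],(540,360)),cv2.resize(b[210:350,190:290],(257,360))])[:,:,::-1])
```

```text
(no output)
```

View pics/c5.png

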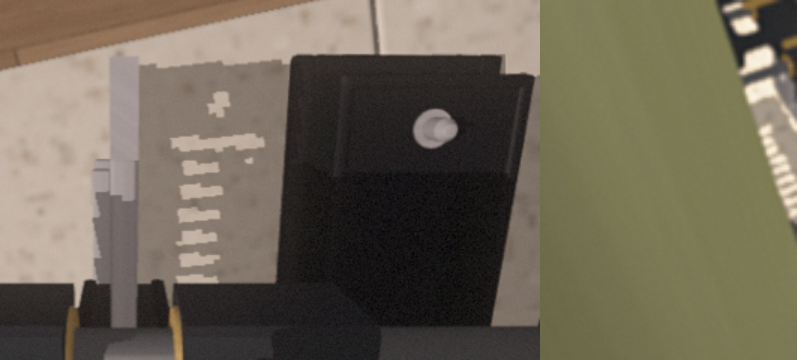

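It hangs upright in the grip, clear of the tray. I set it down and open a little.

To row units: 0.008 m is 0.8, 0.007 m is 0.7.

Emit:
inch_along(deltas=[[0, 0, 0.3, 0, 0.05], [0, 0, 0.6, 0, 0.05], [0, 0, 0.7, 0, 0.05], [0, 0, 0.8, 0, 0.05], [0, 0, 0.8, 0, 0.05]])

```text
time: 12.6
position: [0.397, -0.3174, 0.0473]
tool_rot: [0.329, 3.124, 0.0]
ft_force: [-3.8, 1.5, 12.1]
grip_width: 0.089
grip_force: 12.0
```

Emit:
inch_along(deltas=[[0, 0, 0.1, 0, 0.05], [0, 0, 0.1, 0, 0.05], [0, 0, 0.1, 0, 0.05]])

```text
time: 12.9
position: [0.3973, -0.3176, 0.0466]
tool_rot: [0.329, 3.123, 0.0]
ft_force: [-3.5, 2.4, 14.4]
grip_width: 0.09
grip_force: 12.0
```

To row units: -0.002 m is -0.2.

Emit:
inch_along(deltas=[[0, 0, -0.2, 0, 0.05], [0, 0, -0.2, 0, 0.12], [0, 0, -0.2, 0, 0.18], [0, 0, -0.2, 0, 0.24], [0, 0, -0.2, 0, 0.32], [0, 0, -0.2, 0, 0.32]])

```text
time: 13.5
position: [0.3968, -0.3166, 0.0469]
tool_rot: [-0.329, -3.124, -0.0]
ft_force: [-0.9, -0.7, 0.4]
grip_width: 0.303
grip_force: 0.0
```

Emit:
inch_along(deltas=[[0, -0.4, 0, 0, 0.32], [0, -0.8, 0, 0, 0.32], [0, -1.1, 0, 0, 0.32], [0, -1.3, 0, 0, 0.32], [0, -1.5, 0, 0, 0.32], [0, -1.7, 0, 0, 0.32], [0, -1.9, 0, 0, 0.32], [0, -2.1, 0, 0, 0.32], [0, -2.3, 0, 0, 0.32], [0, -2.3, 0, 0, 0.32]])

```text
time: 14.5
position: [0.3919, -0.3396, 0.0471]
tool_rot: [0.33, 3.124, -0.0]
ft_force: [-0.1, -0.3, 0.1]
grip_width: 0.319
grip_force: 0.2
```

Run:
```python
from h import *
im=snap("wrist","w6")[1]
cv2.imwrite("pics/w6.png",im[:,:,::-1]); print(ne(ctrl.get_state()["position"]))
```

```text
[-0.1278 -0.0019]
```

View pics/w6.png

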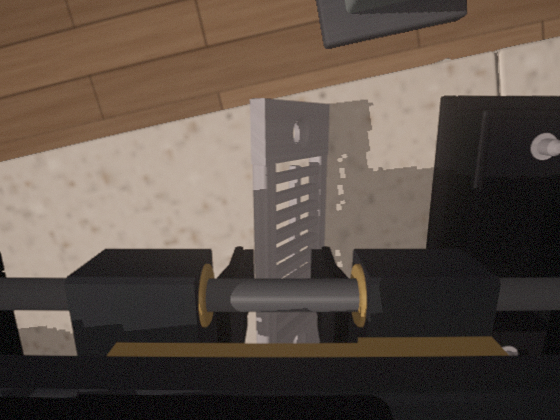

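The grille now leans outward on the outer finger, flat side facing up, with its head near columns 252–268 and its foot near 327.

Run:
```python
from h import *
c=cam("wrist")
for u,v,z in((252,99,.052),(268,100,.056),(328,103,.003)): print(ne(onz(c,u,v,z)))
```

```text
[-0.1417 -0.0802]
[-0.1347 -0.0796]
[-0.1033 -0.0807]
```

To row units: 0.008 m is 0.8, 0.04 m is 4.

Emit:
inch_along(deltas=[[0, 0.2, 0, 0, 0.39], [0, 0.5, 0, 0, 0.46], [0, 0.8, 0, 0, 0.52], [0, 1.1, 0, 0, 0.58], [0, 1.1, 0, 0, 0.58], [0, 1.1, 0, 0, 0.58], [0, 1.1, 0.8, 0, 0.58], [0, 1.1, 1.6, 0, 0.58], [0, 1.1, 2.4, 0, 0.58], [0, 1.1, 3.2, 0, 0.58], [0, 1.1, 4, 0, 0.58], [0, 1.1, 4, 0, 0.58]])

```text
time: 15.75
position: [0.3934, -0.3277, 0.0057]
tool_rot: [-0.329, -3.122, -0.002]
ft_force: [-0.2, -0.4, -0.4]
grip_width: 0.578
grip_force: 0.1
```

Run:
```python
from h import *
im=snap("wrist","w7")[1]
cv2.imwrite("pics/w7.png",im[:,:,::-1]); print(ne(ctrl.get_state()["position"]))
```

```text
[-0.1162 -0.0027]
```

View pics/w7.png

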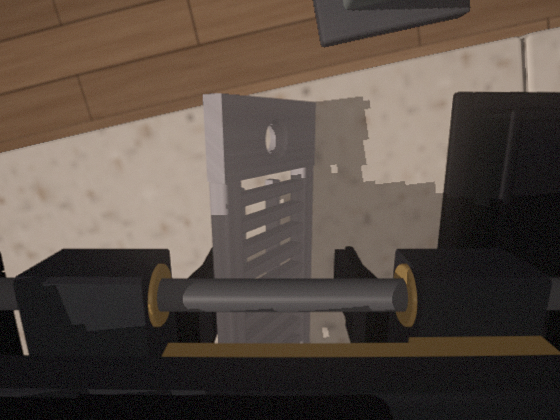

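Now it leans on the outer finger between the lowered fingers, with its head at the left (column 206) and its foot near 314. I lay it down by opening slowly and shifting outward.

Emit:
inch_along(deltas=[[0, -0.05, 0, 0, 0.6], [0, -0.1, 0, 0, 0.62], [0, -0.15, 0, 0, 0.64], [0, -0.2, 0, 0, 0.66], [0, -0.25, 0, 0, 0.68], [0, -0.3, 0, 0, 0.7], [0, -0.35, 0, 0, 0.72], [0, -0.4, 0, 0, 0.74], [0, -0.45, 0, 0, 0.76], [0, -0.5, 0, 0, 0.78], [0, -0.55, 0, 0, 0.8], [0, -0.6, 0, 0, 0.82], [0, -0.65, 0, 0, 0.84], [0, -0.7, 0, 0, 0.86], [0, -0.75, 0, 0, 0.88], [0, -0.8, 0, 0, 0.9], [0, -0.9, 0, 0, 0.92], [0, -1, 0, 0, 0.94], [0, -1, 0, 0, 0.96], [0, -1, 0, 0, 0.96]])

```text
time: 17.8
position: [0.3922, -0.3382, 0.007]
tool_rot: [0.329, 3.124, 0.0]
ft_force: [-0.8, -1.1, 0.6]
grip_width: 0.957
grip_force: 0.2
```

Run:
```python
from h import *
im=snap("wrist","w8")[1]
cv2.imwrite("pics/w8.png",im[:,:,::-1]); print(ne(ctrl.get_state()["position"]))
```

```text
[-0.1265 -0.0019]
```

View pics/w8.png

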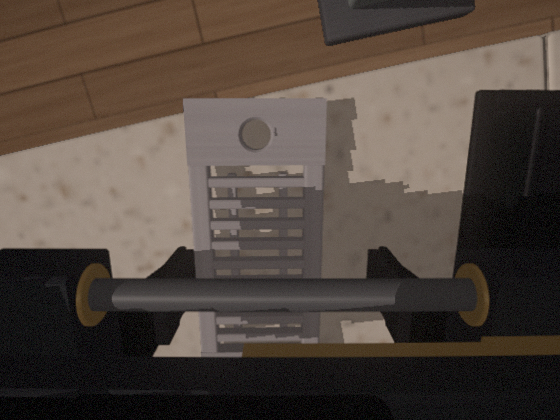

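It now lies flat or almost flat, flat side up, spanning columns 186–326. That was my last picture, and by my count I've gone one over the 10 allowed. From here I measure by masks only. I shift slightly outward to free the head, then measure.

Emit:
inch_along(deltas=[[0, -0.2, 0, 0, 1], [0, -0.4, 0, 0, 1], [0, -0.4, 0, 0, 1], [0, -0.4, 0, 0, 1]])

```text
time: 18.25
position: [0.3914, -0.3421, 0.007]
tool_rot: [0.329, 3.124, 0.0]
ft_force: [-1.1, 0.1, 0.6]
grip_width: 0.999
grip_force: 0.0
```

Add to h.py:
```python
def edges(c,im,z,rows=(105,112,118,150,156)):
    g=cv2.GaussianBlur(cv2.cvtColor(im,cv2.COLOR_RGB2GRAY),(3,3),0).astype(int)
    hsv=cv2.cvtColor(im,cv2.COLOR_RGB2HSV)
    for v in rows:
        s=hsv[v,:,1]; m=np.where(s[100:420]<26)[0]+100
        print(v,m.min() if len(m) else None,m.max() if len(m) else None,"sat",s[170:345:12])
```

Run:
```python
from h import *
c,im=snap("wrist","w9"); print(ne(ctrl.get_state()["position"]))
edges(c,im,.014)
```

```text
[-0.1305 -0.002 ]
105 194 334 sat [110 115  25  27  26  27  25  26  27  24  26  24  27  24  51]
112 202 333 sat [107 109  30  24  30  22  28  26  27  26  24  24  28  26  50]
118 195 331 sat [46 47 27 28 28 28 22 26 23 22 24 32 27 26 53]
150 201 333 sat [48 40 43 27 26 27 24 26 28 29 24 24 28 25 49]
156 199 332 sat [42 45 46 23 32 22 28 25 22 24 28 31 25 23 47]
```

Add to h.py:
```python
def plate(c,im,z,box):
    u0,u1,v0,v1=box
    s=cv2.GaussianBlur(cv2.cvtColor(im,cv2.COLOR_RGB2HSV)[:,:,1],(3,3),0)
    v=cv2.cvtColor(im,cv2.COLOR_RGB2HSV)[:,:,2]
    m=((s<36)&(v>90)).astype(np.uint8); r=np.zeros_like(m); r[v0:v1,u0:u1]=m[v0:v1,u0:u1]
    k,_=cv2.findContours(r,cv2.RETR_CCOMP,cv2.CHAIN_APPROX_NONE); 
    k,hh=cv2.findContours(r,cv2.RETR_CCOMP,cv2.CHAIN_APPROX_NONE); i=max(range(len(k)),key=lambda j:cv2.contourArea(k[j]))
    b=cv2.boxPoints(cv2.minAreaRect(k[i])); P=[onz(c,*q,z) for q in b]
    print("box",b.round(1).tolist()); print([ne(p).tolist() for p in P],"sides",[round(float(np.linalg.norm(P[j]-P[j-1])),4) for j in range(4)])
    for j in range(len(k)):
        if hh[0][j][3]==i and cv2.contourArea(k[j])>60:
            (x,y),(a,d),_=cv2.fitEllipse(k[j]); h=onz(c,x,y,z); print("hole",round(x,1),round(y,1),round(a,1),round(d,1),ne(h),h.round(4))
```

Run:
```python
from h import *
c=cam("wrist"); im=cv2.imread("pics/w9.png")[:,:,::-1].copy()
plate(c,im,.014,(150,400,80,160))
```

```text
box [[193.0, 98.0], [334.0, 98.0], [334.0, 159.0], [193.0, 159.0]]
[[-0.1689, -0.0807], [-0.1099, -0.0805], [-0.109, -0.055], [-0.1706, -0.0553]] sides [0.0255, 0.0591, 0.0254, 0.0616]
hole 262.7 134.0 32.0 32.9 [-0.14   -0.0658] [ 0.327  -0.3382  0.014 ]
```

The rows are not in the units I measure in: shifts go in cm and turns go in units of 0.2 rad. I convert before sending: -0.009 m is -0.9, 0.0035 m is 0.35.

Emit:
inch_along(deltas=[[0.35, -0.9, -0.15, 0, 1], [0.35, -0.9, -0.15, 0, 1], [0.35, -0.9, -0.15, 0, 0.9], [0.35, -0.9, -0.15, 0, 0.8], [0.35, -0.9, -0.15, 0, 0.7], [0.35, -0.9, -0.15, 0, 0.6], [0.35, -0.9, -0.15, 0, 0.6], [0.35, -0.9, -0.15, 0, 0.6], [0.35, -0.9, -0.15, 0, 0.6]], grip_force=25)

```text
time: 19.2
position: [0.3863, -0.3499, 0.0085]
tool_rot: [0.329, 3.124, 0.001]
ft_force: [0.8, 0.6, 0.5]
grip_width: 0.684
grip_force: 25.0
```

Emit:
inch_along(deltas=[[0, 0, -0.5, 0, 0.6], [0, 0, -2, 0, 0.6], [0, 0, -5, 0, 0.6], [0, 0, -7, 0, 0.6], [0, 0, -7, 0, 0.6], [0, 0, -7, 0, 0.6]])

```text
time: 19.8
position: [0.3865, -0.3501, 0.079]
tool_rot: [0.328, 3.123, 0.001]
ft_force: [-0.2, 0.4, -0.7]
grip_width: 0.682
grip_force: 25.0
```

Run:
```python
from h import *
c,im=snap("wrist","w10"); s=ctrl.get_state();print(ne(s["position"]),s["position"])
plate(c,im,s["position"][2]+.0055,(130,420,70,160))
```

```text
[-0.139  -0.0057] [ 0.38598161 -0.34962137  0.07823495]
box [[213.0, 106.0], [352.0, 106.0], [352.0, 159.0], [213.0, 159.0]]
[[-0.17, -0.0807], [-0.1106, -0.0805], [-0.1096, -0.058], [-0.1711, -0.0582]] sides [0.0225, 0.0593, 0.0226, 0.0615]
hole 281.8 141.4 30.1 30.2 [-0.1406 -0.0657] [ 0.3269 -0.3389  0.0837]
```

Emit:
inch_along(deltas=[[-0.57, 2, 0, 0, 0.6], [-0.57, 4, 0, 0, 0.6], [-0.57, 6, 0, 0, 0.6], [-0.57, 6.4, 0, 0, 0.6], [-0.57, 6.4, 0, 0, 0.6], [-0.57, 6.4, 0, 0, 0.6]])

```text
time: 20.45
position: [0.4045, -0.2896, 0.0783]
tool_rot: [-0.33, -3.124, 0.001]
ft_force: [0.1, -0.0, -0.6]
grip_width: 0.686
grip_force: 25.0
```

Run:
```python
from h import *
c,im=snap("wrist","w11"); s=ctrl.get_state();print(ne(s["position"]),s["position"],R.from_rotvec(s["tool_rot"]).as_matrix()[:,1].round(4))
u,v=proj(c,[*(C-.06*E_),.043]).astype(int); print("pred stud",u,v)
plate(c,im,s["position"][2]+.0055,(130,420,70,160))
g=cv2.cvtColor(im,cv2.COLOR_RGB2GRAY); w=(g[v-16:v+17,u-16:u+17]>85).astype(np.uint8)
n,l,st,ce=cv2.connectedComponentsWithStats(w)
for k in range(1,n):
    if st[k,4]>20: q=ce[k]+[u-16,v-16]; print(q,st[k],ne(onz(c,*q,.043)))
t=cam("top")
for q in((218,249.4),(206,308.6)): print("top",ne(onz(t,*q,.042)))
w1=None
for p in((.3618,-.2031),(.477,-.2271)): print("w1",ne(p))
```

```text
[-0.0767  0.0001] [ 0.4044684  -0.28986039  0.07845258] [ 2.096e-01  9.778e-01 -9.000e-04]
pred stud 423 137
box [[212.0, 106.0], [353.0, 106.0], [353.0, 159.0], [212.0, 159.0]]
[[-0.1073, -0.0755], [-0.0474, -0.0753], [-0.0464, -0.0529], [-0.1084, -0.0531]] sides [0.0224, 0.0599, 0.0224, 0.0621]
hole 281.6 141.5 29.4 29.8 [-0.0778 -0.0605] [ 0.3449 -0.2784  0.084 ]
[418.83861671 138.27089337] [  1   7  22  22 347] [-0.0025 -0.0598]
top [0.0014 0.0608]
top [-0.0003 -0.0591]
w1 [-0.0006 -0.0596]
w1 [-0.0003  0.0581]
```

To row units: 0.0775 m is 7.75, -0.0008 m is -0.08.

Emit:
inch_along(deltas=[[-0.08, 2, 0, 0, 0.6], [-0.08, 4, 0, 0, 0.6], [-0.08, 6, 0, 0, 0.6], [-0.08, 7.75, 0, 0, 0.6], [-0.08, 7.75, 0, 0, 0.6], [-0.08, 7.75, 1, 0, 0.6], [-0.08, 7.75, 2, 0, 0.6], [-0.08, 7.75, 2, 0, 0.6], [-0.08, 7.75, 2, 0, 0.6]])

```text
time: 21.4
position: [0.421, -0.2142, 0.0579]
tool_rot: [-0.332, -3.122, 0.002]
ft_force: [-0.1, 0.6, -1.2]
grip_width: 0.683
grip_force: 25.0
```

Run:
```python
from h import *
c,im=snap("wrist","w12"); s=ctrl.get_state();print(ne(s["position"]),s["position"])
zt=s["position"][2]+.0055
g=cv2.cvtColor(im,cv2.COLOR_RGB2GRAY)
u,v=proj(c,[*(np.array(s["position"][:2])-.06*E_),zt]).astype(int); print(u,v, "stud pred",proj(c,[*(C-.06*E_),.044]))
print(g[v-22:v+23:2,u-24:u+25:2])
```

```text
[0.001 0.001] [ 0.42141454 -0.21406825  0.05829686]
285 143 stud pred [282.76195592 139.05032958]
[[130 133 132 129 133 131 131 128 131 132 131 131 131 131 130 131 130 130
  131 132 129 131 133 134 129]
 [127 132 130 129 133 131 131 130 131 132 131 128 130 130 128 131 129 128
  132 131 130 131 128 131 128]
 [131 129 130 130 128 133 131 130 125 118 116 115 120 126 130 128 130 130
  130 128 131 128 129 128 130]
 [129 132 133 129 127 131 122 101 103  94  99 102 110 121 127 128 129 133
  131 129 131 129 129 129 131]
 [132 130 131 135 134 107  92  70  86  90  91  92  85  87  95 128 130 131
  131 132 131 132 131 131 131]
 [129 131 130 134 111  85  53  87  90  90  91  86  88  89  88  94 124 132
  133 133 131 134 129 133 130]
 [133 133 131 124  84  55  74  89  91  84  84  82  84  80  85  88 101 139
  132 130 135 133 130 131 131]
 [136 133 130  95  74  50  87  87  87  82  84  87  84  82  83  87  85 118
  138 132 132 132 130 133 128]
 [133 131 128  85  
[... 856 characters left out ...]
29  31  31  37  30  36  38  93 127 133
  126 128 128 129 127 128 129]
 [130 129 131 126 130 104  93  86  66  47  37  44  47  75 102 131 133 127
  125 128 130 129 128 126 132]
 [130 132 131 130 132 129 116 100 101  96  87  98 108 121 127 132 131 131
  130 131 130 130 131 132 131]
 [131 128 130 130 132 130 128 129 128 114 112 116 126 130 129 129 129 132
  132 129 132 129 131 129 131]
 [128 130 129 130 131 128 129 129 131 129 131 129 128 130 130 131 127 127
  130 128 129 130 130 131 130]
 [131 128 127 130 128 127 126 127 130 126 126 128 128 129 129 128 128 128
  129 130 129 129 129 128 127]
 [132 130 131 132 131 132 133 127 128 133 131 131 129 131 130 131 131 130
  128 129 132 129 130 131 129]]
```

Run:
```python
from h import *
c=cam("wrist"); s=ctrl.get_state(); z=s["position"][2]
print("hole",ne(onz(c,281,142,z+.0055)),"dome",ne(onz(c,284.3,140,.043)),"collar",ne(onz(c,284.3,139.5,.036)))
t=snap("top","t12")[1]; cc=cam("top"); g=cv2.cvtColor(t,cv2.COLOR_RGB2GRAY)
u,v=proj(cc,[*(np.array(s["position"][:2])+.06*E_),z+.0055]); print("pred far hole in top",u,v)
u,v=int(u),int(v); print(g[v-12:v+13,u-12:u+13])
```

```text
hole [-0.0006 -0.0593] dome [ 0.001  -0.0591] collar [ 0.001  -0.0589]
pred far hole in top 216.68268006876968 248.21490881023584
[[ 95  95 106 120 120 113 134 154 161 163 169 185 191 196 199 200 200 195
  197 201 201 201 202 203 204]
 [ 84  77  79  82  79  74  84  97 110 119 131 148 159 166 174 181 185 184
  187 197 200 201 201 199 204]
 [116 119 113 104  96  87  77  74  73  77  82  91 102 111 126 137 144 148
  157 175 184 191 192 195 197]
 [145 152 149 143 136 129 120 111 103  94  86  77  73  70  76  84  86  90
  104 128 142 155 160 168 176]
 [159 162 162 157 157 156 152 147 143 136 129 117 111 102  90  81  71  70
   72  78  87  94 102 114 130]
 [157 161 161 164 161 162 162 162 159 155 155 151 145 140 131 122 116 109
  102  90  79  73  69  73  81]
 [159 162 162 163 163 161 162 162 163 161 162 164 161 158 155 151 150 147
  139 131 123 115 109 100  90]
 [158 164 161 161 163 161 161 162 164 162 164 162 160 158 160 163 161 160
  156 154 152 148 145 138 132]
 [161 161 163 162 160 160 163 163 163 164 161 155 145 144 149 156 163 163
  164 163 162 162 161 160 154]
 [163 162 163 163 163 161
[... 955 characters left out ...]
06 116 123 126 126 133 139 149 152 154
  154 160 161 160 163 164 164]
 [ 87  88  88  86  81  83  81  77  73  72  74  79  82  93 105 118 125 126
  133 142 151 154 157 161 161]
 [ 92  92  87  82  83  80  79  72  57  36  37  34  42  50  61  69  77  83
   90 106 121 127 137 150 160]
 [ 94  88  85  82  82  80  78  70  53  35  25  24  26  28  26  34  38  41
   50  60  71  80 100 127 150]
 [ 90  87  86  87  83  83  79  65  49  32  25  22  24  22  22  24  25  29
   26  29  33  37  57  96 133]
 [ 90  89  91  87  86  85  78  64  44  27  22  23  25  25  30  26  28  17
   25  23  25  26  35  61  99]
 [ 93  89  88  86  84  83  78  66  46  31  23  23  26  28  25  26  28  29
   31  27  27  25  22  33  59]]
```

To row units: 0.01 m is 1, 0.0014 m is 0.14.

Emit:
inch_along(deltas=[[-0.02, 0.14, 0, 0, 0.6], [-0.02, 0.14, 0.4, 0, 0.6], [-0.02, 0.14, 0.7, 0, 0.6], [-0.02, 0.14, 1, 0, 0.6], [-0.02, 0.14, 1.2, 0, 0.6], [-0.02, 0.14, 1.3, 0, 0.6], [-0.02, 0.14, 1.4, 0, 0.6], [-0.02, 0.14, 1.5, 0, 0.6], [-0.02, 0.14, 1.5, 0, 0.6]])

```text
time: 22.4
position: [0.4224, -0.2118, 0.0435]
tool_rot: [-0.329, -3.124, -0.0]
ft_force: [0.4, -1.3, -1.1]
grip_width: 0.686
grip_force: 25.0
```

Emit:
inch_along(deltas=[[0, 0, 0.1, 0, 0.6], [0, 0, 0.2, 0, 0.6], [0, 0, 0.3, 0, 0.6], [0, 0, 0.4, 0, 0.6], [0, 0, 0.4, 0, 0.6]])

```text
time: 22.9
position: [0.4223, -0.2117, 0.0394]
tool_rot: [-0.329, -3.124, -0.0]
ft_force: [0.0, 0.8, -1.3]
grip_width: 0.682
grip_force: 25.0
```

To row units: 0.003 m is 0.3, 0.0025 m is 0.25.

Emit:
inch_along(deltas=[[0, 0, 0.1, 0, 0.6], [0, 0, 0.2, 0, 0.6], [0, 0, 0.25, 0, 0.6], [0, 0, 0.3, 0, 0.6], [0, 0, 0.3, 0, 0.6]])

```text
time: 23.4
position: [0.4224, -0.2118, 0.0365]
tool_rot: [-0.329, -3.124, 0.0]
ft_force: [-0.6, 0.6, -1.5]
grip_width: 0.683
grip_force: 25.0
```

To row units: 0.001 m is 0.1, 0.0005 m is 0.05.

Emit:
inch_along(deltas=[[0, 0, 0.05, 0, 0.6], [0, 0, 0.1, 0, 0.6], [0, 0, 0.1, 0, 0.6]])

```text
time: 23.7
position: [0.4225, -0.2118, 0.0364]
tool_rot: [-0.329, -3.124, -0.002]
ft_force: [-4.2, 0.9, 9.5]
grip_width: 0.681
grip_force: 25.0
```

Emit:
inch_along(deltas=[[0, 0, 0, 0, 0.8], [0, 0, 0, 0, 1], [0, 0, 0, 0, 1], [0, 0, 0, 0, 1], [0, 0, -1, 0, 1], [0, 0, -4, 0, 1], [0, 0, -9, 0, 1], [0, 0, -12, 0, 1], [0, 0, -12, 0, 1]])

```text
time: 24.6
position: [0.4256, -0.213, 0.16]
tool_rot: [0.328, 3.115, 0.003]
ft_force: [1.1, -0.1, -0.7]
grip_width: 0.997
grip_force: 0.0
```

Run:
```python
from h import *
c,im=snap("wrist","w13"); s=ctrl.get_state(); print(ne(s["position"]))
plate(c,im,.042,(150,400,60,155))
u,v=proj(c,[*(C-.06*E_),.044]).astype(int); g=cv2.cvtColor(im,cv2.COLOR_RGB2GRAY); print(u,v); print(g[v-14:v+15:2,u-16:u+17:2])
t=snap("top","t13")[1]; cc=cam("top"); u,v=proj(cc,[*(C+.06*E_),.042]).astype(int); print(u,v); print(cv2.cvtColor(t,cv2.COLOR_RGB2GRAY)[v-7:v+8,u-7:u+8])
```

```text
[0.0035 0.0034]
box [[243.0, 107.0], [322.0, 107.0], [322.0, 154.0], [243.0, 154.0]]
[[-0.0274, -0.0734], [0.0324, -0.0732], [0.0333, -0.0379], [-0.0285, -0.0381]] sides [0.0353, 0.0598, 0.0354, 0.0618]
hole 282.0 147.5 9.8 76.0 [ 0.002 -0.043] [ 0.3785 -0.204   0.042 ]
hole 281.9 126.9 17.6 17.8 [ 0.002  -0.0586] [ 0.3633 -0.2008  0.042 ]
279 125
[[118 116 116 118 119 115 121 117 115 119 119 118 115 117 116 116 117]
 [115 116 118 118 119 116 117 117 118 117 116 117 115 116 117 117 116]
 [114 116 116 114 115 114 115 117 117 115 115 115 117 118 115 115 116]
 [116 114 116 111 117 115 117 113 106 106 104 112 113 114 114 117 115]
 [113 118 114 116 115 116 111  89  78  80  78  89 101 115 113 119 116]
 [115 118 119 118 117 117  83  81  95  83  73  74  64 105 118 118 117]
 [117 117 118 118 113 109  87 117 110  85 
[... 851 characters left out ...]
4 165]
 [162 162 164 154 138 122 116 118 132 148 161 164 165 165 166]
 [157 159 154 139 115 104 115 121 122 134 155 164 164 166 167]
 [130 136 133 111  95 108 133 143 132 135 152 164 164 165 164]
 [ 83  94  96  80  77 104 135 151 141 138 153 164 163 165 164]
 [ 41  47  56  45  51  78 109 127 132 141 158 164 165 163 163]
 [ 27  25  30  25  29  44  65  87 112 143 161 167 167 166 165]
 [ 25  25  25  29  23  29  34  53  95 143 163 165 167 167 165]
 [ 26  22  28  26  24  23  24  43  92 144 162 164 166 163 160]
 [ 25  25  24  26  25  25  25  38  91 139 163 164 164 158 141]
 [ 24  27  27  22  22  27  26  40  83 132 150 158 155 144 114]
 [ 27  27  24  27  24  27  28  36  71 109 124 131 133 121  84]]
```

```bash
python3 -c "
from bench import ctrl
print(ctrl.close_job())"
```

```text
the job is handed in; nothing more can be done
None
```

The job is handed in at about 25 s: the grille was tipped up, laid over flat side up and lowered onto both studs, and my checks show it seated, though no verdict came back and I viewed 11 pictures instead of the allowed 10.

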